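Make up two bathroom kit trays from the corner shelf

TASK

Make up two kits from the things on the corner shelf. In the tray with the two studs, press the blue pill module down onto the studs until it sits flush on its base, and put the denture case flat in the empty bay beside it; in the plain tray, put the nail brush bristles down in the long bay and stand the magnifier in the short bay. Let go of everything, and leave the soap dish, the toothbrush cup and the soap pump where they are.

Things in the scene. Friction and masses are not known exactly. Their poses are not given: they have to be found in the camera images.
- pills_mid (a point): Blue two-lid pill module, upright block 60 (x) x 40 (y) x 30 mm high, two clear lids side by side along x; loose, about 50 g, on the shelf. Point: its centre, 15 mm above its underside; x along its length, z up. Underside has two square sockets 16 mm wide, 12 mm deep, at x = -16 and +16, y = 0 mm; it slips freely over the studs, either way round (half turn).
- case_mid (a point): Pink denture case, closed, a round-cornered box 60 (x) x 54 (y) x 38 mm high; loose, about 70 g, on the shelf. The point is its centre, 19 mm above its underside; z up. It stays shut. Either way round is right.
- brush_mid (a point): Nail brush lying bristles down: pale wooden block 70 (x) x 38 (y) x 20 mm high on 16 mm of stiff bristles 64 x 32 mm, 36 mm high in all; loose, about 60 g, on the shelf. The point is its centre, 18 mm above the bristle ends (so the wood begins 2 mm below it); x along its length, z up. Either way round is right.
- magnifier_mid (a point): Round chrome stand magnifier, a short upright drum 46 mm in diameter and 40 mm high with chrome rings, four posts and a glass lens on top; loose, about 90 g, on the shelf. The point is its centre, 20 mm above its foot; z up.
- pill_tray: Grey tray, white rims, with studs, 170 (x) x 84 (y), fixed (all in mm). Origin: centre of underside; x lengthwise, z up. Floor 3; rim, mid rib 4 wide, tops at z 7. White pill base 60 x 40 centred at x -43, y 0, top at z 13; studs at x -59 and -27, diameter 13.6 for 4, then tapering to 7, tops at z 23. Seated pill module: underside at z 13. Empty bay for denture case 82 (x) x 76 (y), centre x +40, y 0.
- plain_tray: Grey tray with white rims, without studs, two empty bays, 172 (x) x 74 (y) mm, fixed. Origin: centre of underside; x lengthwise, z up. Floor 3 mm; rim and rib between bays 4 mm wide, tops 7 mm above the counter. Long bay 92 (x) x 66 (y) mm, centre x -36, y 0 mm, for the nail brush lying along x; short bay 68 (x) x 66 (y) mm, centre x +48, y 0 mm, for the magnifier.
- soap_dish: Bystander: round white ceramic soap dish with a bar of soap, 92 mm in diameter, 25 mm high, loose on the far part of the shelf. Origin: centre of its underside. The shelf is a white triangular plate, top 16 mm above the counter; the four stock things stand on it in a row nearer the robot. To be left alone.
- cup: Bystander: green toothbrush cup, 70 mm in diameter and 90 mm high, with two toothbrushes reaching 171 mm above its foot, loose on a small round tray 16 mm high and 124 mm in diameter beyond the shelf. Origin: centre of its underside. To be left alone.
- pump: Bystander: white ceramic soap pump bottle, 64 mm in diameter, 146 mm high with its chrome pump, loose on the counter beyond the shelf. Origin: centre of its underside. To be left alone.
Not all that is in view belongs to the job. Leave any black or turquoise look-alike of the part that bears pills_mid alone.

How it is judged:
At the end, for the whole second after the job is handed in: Along each tray axis: pill module within 4 mm of the base centre, 2.5 mm of seated height, 0.12 rad (either way round); case and magnifier within 14 mm of their bay centres, brush 14 mm along, 17 mm across, on the tray floor within 3 mm. All upright within 0.08 rad, released, at rest (x of pills_mid in the frame of pill_tray between -0.047 and -0.039 m and y of pills_mid in the frame of pill_tray between -0.004 and 0.004 m and z of pills_mid in the frame of pill_tray between 0.0255 and 0.0305 m and angle between each of pills_mid, case_mid, brush_mid, magnifier_mid's own z axis and vertical below 0.08 rad and linear speed of each of pills, case, brush, magnifier below 0.02 m/s and angle between the x axis of pills_mid and the x axis of pill_tray, either way round below 0.12 rad and x of case_mid in the frame of pill_tray between 0.026 and 0.054 m and y of case_mid in the frame of pill_tray between -0.014 and 0.014 m and z of case_mid in the frame of pill_tray between 0.019 and 0.025 m and x of brush_mid in the frame of plain_tray between -0.05 and -0.022 m and y of brush_mid in the frame of plain_tray between -0.017 and 0.017 m and z of brush_mid in the frame of plain_tray between 0.018 and 0.024 m and x of magnifier_mid in the frame of plain_tray between 0.034 and 0.062 m and y of magnifier_mid in the frame of plain_tray between -0.014 and 0.014 m and z of magnifier_mid in the frame of plain_tray between 0.02 and 0.026 m); the robot touches nothing.
It fails at once if the soap dish is shifted by more than 20 mm (distance of soap_dish from where it was at the start of the episode above 0.02 m).
It fails at once if the toothbrush cup is shifted by more than 20 mm (distance of cup from where it was at the start of the episode above 0.02 m).
It fails at once if the soap pump is shifted by more than 20 mm (distance of pump from where it was at the start of the episode above 0.02 m).
It also fails if it takes over 115 s, if anything falls off the work surface, if the arm or the gripper's body presses on something with over 40 N, if the wrist force passes 120 N, or if a joint passes its speed limit or range.

ROBOT

A 6-joint arm with a two-finger parallel gripper is mounted at the origin on the work surface. World frame = base frame: x ahead of the robot, y to its left, z up, the work surface at z = 0. Lengths are in m, angles in rad, forces in N, time in s.
With the tool pointing down it reaches from about 0.375 to 0.9 m from the base axis. Payload 3.1 kg.
Tool frame: the origin (TCP) lies on the centre line of the jaws, within the pads' length; the fingertips stand 19 mm ahead of it and the grasp point (between the pads) is the TCP; z points along the fingers, y is the direction in which the jaws open and shut (so a half turn about z gives the same grasp; the last joint's range is limited). The gripper opens to 85 mm and grips with 20 to 120 N. Pads are 22 mm wide; open, the fingers measure 114 mm over their backs; the gripper's body (76 mm by 85 mm) begins 54 mm behind the grasp point. The pads swing forward as they close: fully open they stand 13 mm farther back than shut.
Start: joints at [1.143, 0.527, 1.433, -0, 1.181, -0.178], TCP at [0.154, 0.606, 0.25] pointing down, gripper open.
Joint ranges: [-3.08, 3.08], [-0.75, 2.2], [0.22, 2.44], [-1.43, 4.57], [0, 2.65], [-2.85, 2.85]. Speed limits (rad/s): [2.79, 2.79, 3.14, 3.14, 3.14, 3.14].

INTERFACE

Orientations are given as a unit quaternion [x, y, z, w].
In Python, from station import manip, imaging, workorder gives the robot as it stands.
- The arm moves only by the shell command python3 -m creep 'ROWS' [FORCE]. ROWS is a JSON object of lists of equal length, an entry for each row: "claw": the finger opening in cm, from 0 to 8.54; "dp": the shift along the tool's x, y, z in cm, a list of three; "roll": the turn about the tool's z in rad. In form: {"claw": [claw, ...], "dp": [[dx, dy, dz], ...], "roll": [roll, ...]}. A call has 1 to 12 rows; each row is the pose to reach, as a shift and turn from the pose commanded when the call began, along the tool's axes at that moment; what a row does not reach only later rows make up. A row lasts 1/10 s, in which the tool goes at most 50 mm and 8.59 degrees, less where a joint would pass 70% of its speed; a pose out of reach is approached as far as the arm can. A call with a gripper value outside its range is refused whole. The fingers move at their own pace and stop on an object; FORCE is the grip in N (left out, the last holds). Time passes only in rows, so rows that repeat a pose let the fingers close. It gives the time, the measured TCP pose, the force and the opening at its end, in the units of the state.
- manip.sense(): the state, without advancing time (a new reading comes with each control period).
- imaging.snapshot(name): name is "side" or "top"; returns a dict with "image" (480x640x3 uint8, red, green, blue), "z_map" (480x640 float32, m along the optical axis (not along the pixel's ray), 0 where there is no reading), "vfov" (degrees; the focal length in pixels is half the picture's height over the tangent of half this angle, whatever the lens; pixels are square), "cx", "cy" (the principal point, pixels), "dist" ([k1, k2, p1, p2, k3] as OpenCV has them; the pictures are not rectified), "R" (3x3) and "t" (3): a world point X has camera coordinates R X + t. Camera axes: x right, y down, z forward; pixel columns grow to the right and rows downward; lengths in m; the calibration is good to about 2 mm. A picture is of the moment at which its call begins.
- workorder.sign_off(): hands the job in, once; it reports no verdict.
The state is a dict: "t": time; "q": joint angles; "qd": joint speeds; "tau": joint torques, N m; "tcp_pos": TCP position; "tool_rot": TCP orientation; "force": force on the tool from outside, world axes, zero at the start; "ft_torque": the same for the moment, N m; "finger_gap": opening from 0.0 (shut) to 1.0 (fully open).
Only numpy, scipy, OpenCV 4.12 (cv2) and the standard library are available. Lean on these libraries where they do the work, as an engineer would, in place of code of your own. Each camera call takes 0.05 s, during which the arm holds its last target.

## Working session

There is one attempt and no reset: what is moved stays moved. The work goes in short steps, Python scripts to look and compute and a shell command to move; the robot and the scene stay as the last step left them, time stands still between calls to the robot, and variables do not carry over. Pictures are saved under pics/ and viewed, and the job is handed in when it is done.

```bash
mkdir -p pics; ls
python3 - <<'E'
from station import manip, imaging
import cv2,numpy as np,pickle
print(manip.sense())
for n in("side","top"):
    s=imaging.snapshot(n); pickle.dump(s,open(n+".pkl","wb"))
    cv2.imwrite(f"pics/{n}0.png",s["image"][:,:,::-1])
    print(n,s["vfov"],s["cx"],s["cy"],s["dist"],s["R"],s["t"])
E
```

```text
pics
{'t': 0.0, 'q': array([ 1.14253774e+00,  5.28507745e-01,  1.43392058e+00, -2.11112928e-05,
        1.18139553e+00, -1.78498606e-01]), 'qd': array([ 7.80991986e-06, -9.64864862e-04,  6.56456346e-05,  1.66028613e-03,
        2.15827828e-03,  2.00951543e-03]), 'tau': array([-5.52702804e-04, -4.42354238e+01, -1.78024739e+01, -2.51744568e-04,
        8.22432776e-03, -2.32543350e-06]), 'tcp_pos': array([0.15416865, 0.60497953, 0.24930222]), 'tool_rot': array([ 1.24551593e-01,  9.92212505e-01, -1.06756821e-03, -3.23965688e-04]), 'force': array([0.30514231, 0.2899456 , 0.28148685]), 'ft_torque': array([-0.05402542,  0.00035014,  0.00014016]), 'finger_gap': 1.001504717586997}
side 56.59830676005018 313.14986919388025 230.41221713316534 [0.0355859 0.        0.        0.        0.       ] [[-0.97083063 -0.23866193 -0.02298647]
 [-0.13807653  0.63488355 -0.76016955]
 [ 0.19601727 -0.73482199 -0.64931801]] [0.51237812 0.11628803 0.94254995]
top 55.573474233310726 321.6087963996032 236.54564390251795 [-0.10095562  0.          0.          0.          0.        ] [[-1.34488082e-02 -9.99909086e-01 -9.74151412e-04]
 [-9.88739555e-01  1.34437798e-02 -1.49041458e-01]
 [ 1.49041005e-01 -1.04124795e-03 -9.88830468e-01]] [0.00722749 0.52234267 0.99877652]
```

View pics/side0.png

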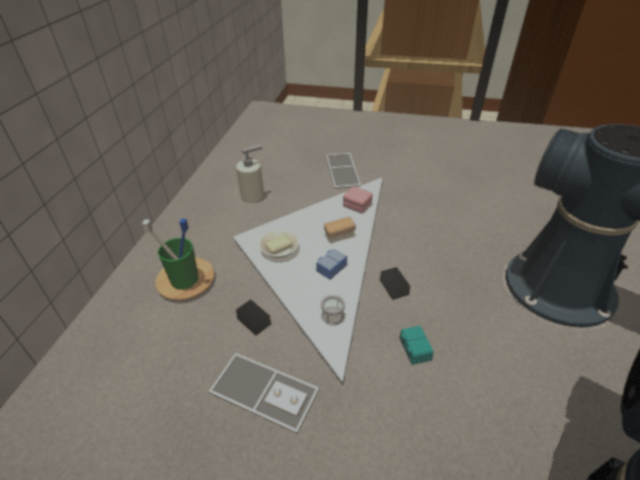

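View pics/top0.png

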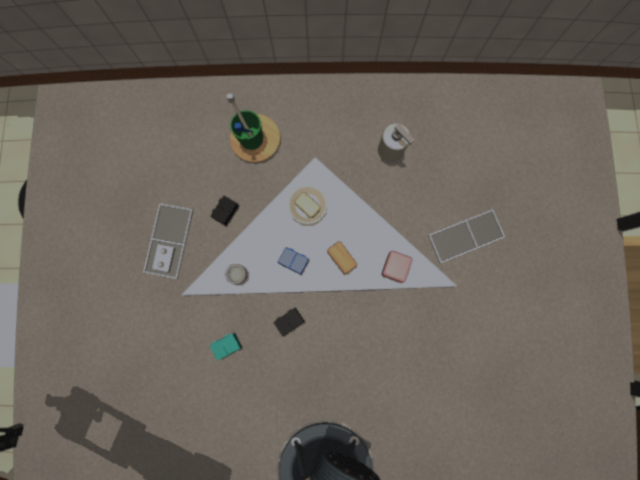

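```bash
cat > h.py <<'E'
import numpy as np,cv2,pickle
def K(s):
    f=240/np.tan(np.radians(s["vfov"])/2); return np.array([[f,0,s["cx"]],[0,f,s["cy"]],[0,0,1]])
def rays(s,uv):
    n=cv2.undistortPoints(np.asarray(uv,float).reshape(-1,1,2),K(s),np.array(s["dist"])).reshape(-1,2)
    return np.c_[n,np.ones(len(n))]
def onplane(s,uv,z):
    d=rays(s,uv)@s["R"]; c=-s["R"].T@s["t"]
    return c+d*((z-c[2])/d[:,2])[:,None]
def cloud(s):
    v,u=np.mgrid[:480,:640]; uv=np.c_[u.ravel(),v.ravel()]
    p=rays(s,uv)*s["z_map"].ravel()[:,None]
    P=(p-s["t"])@s["R"]; P[s["z_map"].ravel()==0]=np.nan
    return P.reshape(480,640,3)
def project(s,X):
    r,_=cv2.Rodrigues(s["R"]); return cv2.projectPoints(np.asarray(X,float).reshape(-1,1,3),r,s["t"],K(s),np.array(s["dist"]))[0].reshape(-1,2)
E
python3 - <<'E'
from h import *
for n,boxes in (("top",dict(mag=(215,250,258,295),pill=(272,240,316,280),brush=(320,235,364,280),case=(375,245,420,290),ptray=(138,198,198,284),qtray=(422,202,512,268),shelf=(300,225,312,240),counter=(500,300,550,350))),
 ("side",dict(mag=(312,285,355,330),pill=(308,240,355,285),brush=(315,210,362,245),case=(335,180,380,216),shelf=(280,260,300,270),counter=(450,380,500,420)))):
    s=pickle.load(open(n+".pkl","rb")); P=cloud(s); print(n,-s["R"].T@s["t"])
    for k,(a,b,c,d) in boxes.items():
        z=P[b:d,a:c,2].ravel(); print(k,np.isnan(z).mean(),np.nanpercentile(z,[2,10,25,50,75,90,98]).round(4))
s=pickle.load(open("top.pkl","rb"))
im=s["image"][:,:,::-1]
cv2.imwrite("pics/cr_row.png",cv2.resize(im[225:305,205:430],None,fx=3.5,fy=3.5,interpolation=cv2.INTER_CUBIC))
a=cv2.resize(im[195:285,135:200],None,fx=5,fy=5,interpolation=cv2.INTER_CUBIC);b=cv2.resize(im[195:285,420:515],None,fx=5,fy=5,interpolation=cv2.INTER_CUBIC)
cv2.imwrite("pics/cr_trays.png",np.hstack([a,b]))
E
```

```text
top [0.3676994  0.00124455 1.06547841]
mag 0.0031007751937984496 [-0.0018  0.0116  0.0132  0.0148  0.0172  0.0518  0.0544]
pill 0.005681818181818182 [0.0108 0.0124 0.0136 0.0156 0.0415 0.0448 0.0471]
brush 0.0065656565656565654 [0.0109 0.0124 0.0138 0.0155 0.0459 0.0507 0.0527]
case 0.003950617283950617 [-0.002   0.012   0.0138  0.0159  0.0502  0.0529  0.055 ]
ptray 0.0031007751937984496 [-0.0049 -0.0031 -0.0016  0.0003  0.0029  0.0073  0.0136]
qtray 0.004545454545454545 [-0.0049 -0.0033 -0.0019 -0.0001  0.0019  0.0041  0.0089]
shelf 0.011111111111111112 [0.0111 0.0124 0.0133 0.0146 0.016  0.017  0.0185]
counter 0.0036 [-0.0056 -0.004  -0.0028 -0.0016 -0.0002  0.0009  0.0025]
side [0.32873296 0.74106222 0.71219104]
mag 0.0020671834625322996 [0.0138 0.0148 0.0156 0.0167 0.0202 0.0537 0.0557]
pill 0.005673758865248227 [0.0135 0.0146 0.0155 0.0167 0.0281 0.0455 0.0473]
brush 0.00303951367781155 [0.0133 0.0147 0.0156 0.017  0.0396 0.0515 0.0533]
case 0.001851851851851852 [-0.0015  0.0007  0.0133  0.0162  0.0378  0.053   0.055 ]
shelf 0.005 [0.0135 0.0143 0.0153 0.016  0.017  0.0176 0.0185]
counter 0.004 [-0.0026 -0.0016 -0.0008  0.0001  0.0009  0.0017  0.0028]
```

View pics/cr_row.png

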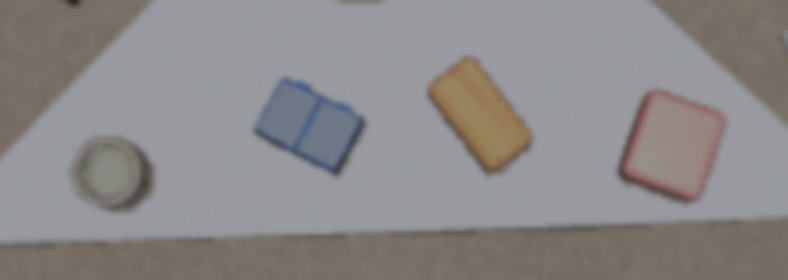

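View pics/cr_trays.png

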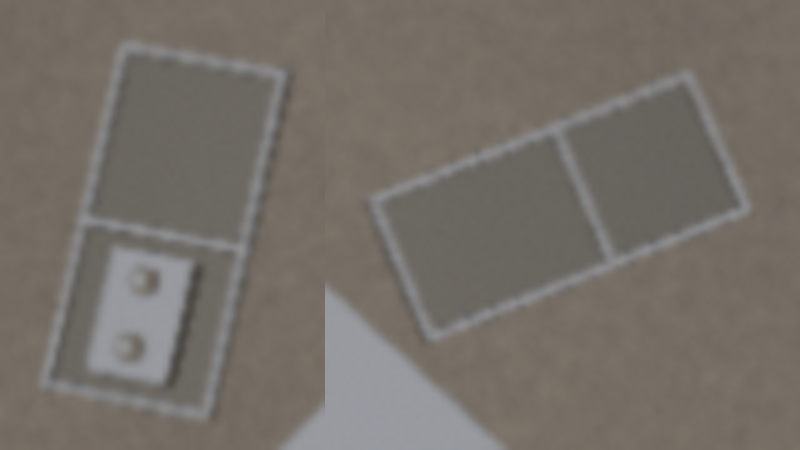

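```bash
cat > meas.py <<'E'
from h import *
tops=dict(pill=.046,brush=.052,case=.054,mag=.056)
boxes={"top":dict(mag=(215,250,258,295),pill=(272,240,316,280),brush=(320,235,364,280),case=(375,245,420,290)),
 "side":dict(mag=(312,285,355,330),pill=(308,240,355,285),brush=(315,210,362,245),case=(335,180,380,216))}
if __name__=="__main__":
  for n in("top","side"):
    s=pickle.load(open(n+".pkl","rb")); P=cloud(s); off=.0015 if n=="top" else 0
    for k,(a,b,c,d) in boxes[n].items():
        zt=tops[k]; m=(P[...,2]+off>zt-(.007)).astype(np.uint8); mm=np.zeros_like(m); mm[b:d,a:c]=m[b:d,a:c]
        cs,_=cv2.findContours(mm,cv2.RETR_EXTERNAL,cv2.CHAIN_APPROX_NONE); ct=max(cs,key=cv2.contourArea)
        X=onplane(s,ct.reshape(-1,2),zt)[:,:2]
        (cx,cy),(w,h),an=cv2.minAreaRect((X*1000).astype(np.float32))
        if w<h: w,h,an=h,w,an+90
        px=2.2
        vs=np.argwhere(mm)[:,::-1]; cen=onplane(s,vs,zt)[:,:2].mean(0)*1000
        print(n,k,"rect",round(cx,1),round(cy,1),"size+~2",round(w,1),round(h,1),"ang",round((an+90)%180-90,1),"centroid",cen.round(1),"n",len(vs))
  # trays
  s=pickle.load(open("top.pkl","rb")); im=s["image"].astype(int); g=im.mean(2)
  for k,(a,b,c,d),shp in (("pilltray",(138,198,198,284),(170,84)),("plain",(422,202,512,268),(172,74))):
    sub=im[b:d,a:c]; blue=sub[...,2]-sub[...,0]; m=((blue>-4)&(g[b:d,a:c]>115)).astype(np.uint8)
    if k=="plain":
        P=cloud(s)[b:d,a:c]; 
    mm=np.zeros((480,640),np.uint8); mm[b:d,a:c]=m
    cs,_=cv2.findContours(mm,cv2.RETR_EXTERNAL,cv2.CHAIN_APPROX_NONE)
    cs=sorted(cs,key=lambda c:-cv2.minAreaRect(c)[1][0]*cv2.minAreaRect(c)[1][1])[:2]
    for ct in cs:
      if len(ct)<5: continue
      X=onplane(s,ct.reshape(-1,2),.007)[:,:2]
      print(k,[np.round(v,1) for v in cv2.minAreaRect((X*1000).astype(np.float32))])
    cv2.imwrite(f"pics/m_{k}.png",cv2.resize(mm[b-3:d+3,a-3:c+3]*255,None,fx=5,fy=5,interpolation=0))
E
python3 meas.py; python3 -c "
import cv2,numpy as np
a=cv2.imread('pics/m_pilltray.png');b=cv2.imread('pics/m_plain.png');H=max(a.shape[0],b.shape[0])
p=lambda x:np.pad(x,((0,H-x.shape[0]),(0,5),(0,0)),constant_values=90)
cv2.imwrite('pics/m_both.png',np.hstack([p(a),p(b)]))"
```

```text
top mag rect 439.4 192.9 size+~2 42.7 42.3 ang 89.5 centroid [439.2 193.5] n 308
top pill rect 469.7 65.4 size+~2 59.7 41.3 ang 62.8 centroid [469.1  65.7] n 482
top brush rect 473.5 -44.1 size+~2 69.4 37.5 ang 36.2 centroid [473.5 -44.1] n 506
top case rect 451.7 -167.7 size+~2 59.7 54.1 ang -20.6 centroid [ 451.5 -167.8] n 630
side mag rect 439.4 199.9 size+~2 46.3 43.8 ang -77.3 centroid [439.  199.5] n 373
side pill rect 469.3 71.4 size+~2 64.0 46.1 ang 62.0 centroid [468.5  71.6] n 416
side brush rect 473.2 -37.3 size+~2 71.0 42.2 ang 36.5 centroid [473.5 -37.3] n 350
side case rect 450.4 -159.1 size+~2 61.6 60.1 ang -21.2 centroid [ 450.3 -160. ] n 330
pilltray [array([523.3, 366.4]), array([ 83.7, 169.5]), np.float64(78.9)]
pilltray [array([424.4, 295.7]), array([ 8.4, 16.4]), np.float64(44.9)]
plain [array([ 525. , -344.5]), array([ 73.5, 171.6]), np.float64(20.5)]
plain [array([ 467. , -250.5]), array([33.1, 30.6]), np.float64(89.0)]
```

View pics/m_both.png

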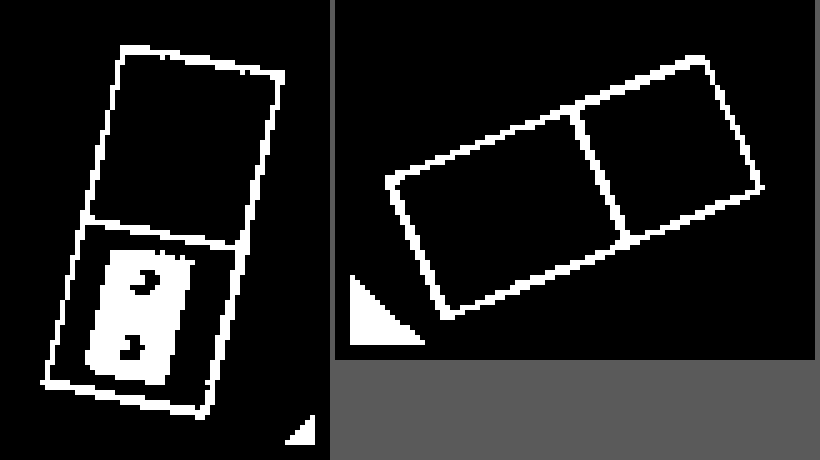

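Run:
```python
from h import *
s=pickle.load(open("side.pkl","rb")); im=s["image"].astype(int); g=im.mean(2)
for k,(a,b,c,d) in (("pilltray",(205,350,325,435)),("plain",(322,148,366,190))):
    for th in (100,115,125):
        m=(g>th).astype(np.uint8); mm=np.zeros_like(m); mm[b:d,a:c]=m[b:d,a:c]
        cs,_=cv2.findContours(mm,cv2.RETR_EXTERNAL,cv2.CHAIN_APPROX_NONE); ct=max(cs,key=lambda c:cv2.minAreaRect(c)[1][0]*cv2.minAreaRect(c)[1][1])
        X=onplane(s,ct.reshape(-1,2),.007)[:,:2]
        print(k,th,[np.round(v,1) for v in cv2.minAreaRect((X*1000).astype(np.float32))])
# studs and pill base
for n,bx,bb in(("top",(150,240,180,278),None),("side",(262,378,312,418),None)):
    s=pickle.load(open(n+".pkl","rb")); P=cloud(s); off=.0015 if n=="top" else 0
    a,b,c,d=bx; m=((P[...,2]+off)>.0175).astype(np.uint8); mm=np.zeros_like(m); mm[b:d,a:c]=m[b:d,a:c]
    N,l,st,ce=cv2.connectedComponentsWithStats(mm)
    for i in range(1,N):
        if st[i,4]>3: print(n,"stud",st[i,4],ce[i].round(1),(onplane(s,[ce[i]],.021)[0]*1000).round(1))
    im=s["image"].astype(int); g=im.mean(2)
    f=5; 
    cv2.imwrite(f"pics/base_{n}.png",cv2.resize(s["image"][b-4:d+4,a-4:c+4,::-1],None,fx=12,fy=12,interpolation=cv2.INTER_CUBIC))
# expected studs from top rect
c=np.array([523.3,366.4]);th=np.radians(78.9-90)
x=np.array([np.cos(th),np.sin(th)]); print("axis",x,[ (c+x*v).round(1) for v in(-59,-27,-43,40)])
```

```text
pilltray 100 [array([531.5, 369.5]), array([221.3, 155.2]), np.float64(12.8)]
pilltray 115 [array([531.5, 369.5]), array([221.3, 155.2]), np.float64(12.8)]
pilltray 125 [array([532.1, 367. ]), array([221.3, 150. ]), np.float64(12.8)]
plain 100 [array([ 521.8, -350.8]), array([132.7, 219.3]), np.float64(11.5)]
plain 115 [array([ 521.8, -350.8]), array([132.7, 219.3]), np.float64(11.5)]
plain 125 [array([ 521.8, -350.8]), array([132.7, 219.3]), np.float64(11.5)]
top stud 24 [163.2 251. ] [496.1 371.1  21. ]
top stud 22 [159.8 264.2] [465.1 378.   21. ]
side stud 41 [276.4 391.8] [498.3 376.1  21. ]
side stud 39 [294.  399.1] [466.  381.9  21. ]
axis [ 0.98129266 -0.19252197] [array([465.4, 377.8]), array([496.8, 371.6]), array([481.1, 374.7]), array([562.6, 358.7])]
```

```bash
cat > go.py <<'E'
import sys,numpy as np
from scipy.spatial.transform import Rotation as Ro
from station import manip
# go.py x y z(mm) psi(deg)  -> dp in cm and roll
s=manip.sense(); M=Ro.from_quat(s["tool_rot"]).as_matrix()
psi=np.degrees(np.arctan2(M[1,1],M[0,1]))
T=np.array([float(v) for v in sys.argv[1:4]])/1000
d=M.T@(T-s["tcp_pos"])*100
r=(psi-float(sys.argv[4])+90)%180-90
if len(sys.argv)>5: r+=180*float(sys.argv[5])
print("t",round(s["t"],2),"tcp",(s["tcp_pos"]*1000).round(1),"psi",psi.round(2),"tilt",np.degrees(np.arccos(-M[2,2])).round(2),"gap",round(s["finger_gap"],3),"F",s["force"].round(1),"q6",s["q"][5].round(2))
print("dp cm",d.round(2),"roll rad",np.radians(r).round(3))
E
python3 go.py 469.5 65.5 150 -27.2 1; python3 go.py 469.5 65.5 150 -27.2
python3 - <<'E'
from h import *
s=pickle.load(open("side.pkl","rb"))
cv2.imwrite("pics/cr_side.png",cv2.resize(s["image"][170:340,290:400,::-1],None,fx=3.5,fy=3.5,interpolation=cv2.INTER_CUBIC))
E
```

```text
t 0.1 tcp [154.2 605.1 249.4] psi 75.69 tilt 0.11 gap 1.0 F [-0.3  0.3 -0.9] q6 -0.18
dp cm [-43.89 -44.47  10.01] roll rad 1.796
t 0.1 tcp [154.2 605.1 249.4] psi 75.69 tilt 0.11 gap 1.0 F [-0.3  0.3 -0.9] q6 -0.18
dp cm [-43.89 -44.47  10.01] roll rad -1.346
```

View pics/cr_side.png

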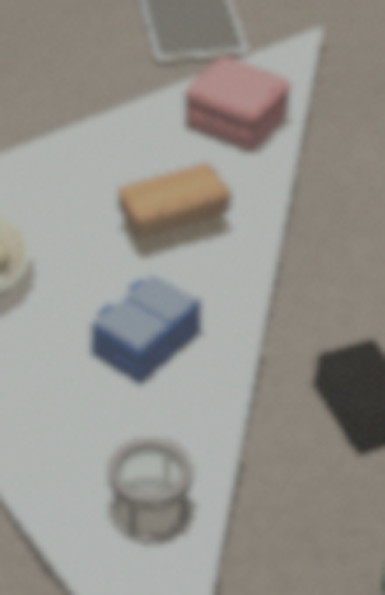

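```bash
python3 -m creep '{"claw":[8.5,8.5,8.5,8.5,8.5,8.5,8.5,8.5,8.5,8.5,8.5,8.5],"dp":[[-40,-40,9],[-40,-40,9],[-40,-40,9],[-40,-40,9],[-40,-40,9],[-40,-40,9],[-40,-40,9],[-40,-40,9],[-40,-40,9],[-40,-40,9],[-40,-40,9],[-40,-40,9]],"roll":[1.79,1.79,1.79,1.79,1.79,1.79,1.79,1.79,1.79,1.79,1.79,1.79]}' 40; python3 go.py 469.5 65.5 150 -27.2
```

```text
t: 1.3
tcp_pos: [0.4455, 0.1158, 0.1597]
tool_rot: [0.855, 0.519, 0.0, 0.001]
force: [-0.4, 0.7, 0.5]
finger_gap: 0.992
t 1.3 tcp [445.5 115.8 159.7] psi -27.43 tilt 0.08 gap 0.992 F [-0.4  0.7  0.5] q6 0.49
dp cm [-3.36  4.45  0.98] roll rad -0.004
```

```bash
python3 -m creep '{"claw":[6.5,6.5,6.5,6.5,6.5],"dp":[[-3.36,4.45,1],[-3.36,4.45,3],[-3.36,4.45,6],[-3.36,4.45,6],[-3.36,4.45,6]],"roll":[0,0,0,0,0]}'; python3 go.py 469.5 65.5 40 -27.2
python3 - <<'E'
from station import imaging
import cv2,numpy as np
from h import *
o=[]
for n,b in(("top",(200,240,380,140)),("side",(250,150,400,330))):
    s=imaging.snapshot(n); pickle.dump(s,open(n+"1.pkl","wb"))
t=pickle.load(open("top1.pkl","rb"))["image"][200:320,230:350,::-1]; s=pickle.load(open("side1.pkl","rb"))["image"][190:310,270:390,::-1]
cv2.imwrite("pics/a1.png",cv2.resize(np.hstack([t,s]),None,fx=3.3,fy=3.3,interpolation=cv2.INTER_CUBIC))
E
```

```text
t: 1.8
tcp_pos: [0.467, 0.0692, 0.1]
tool_rot: [0.852, 0.523, -0.001, -0.001]
force: [0.0, -0.3, 0.2]
finger_gap: 0.759
t 1.8 tcp [467.   69.2 100. ] psi -26.87 tilt 0.13 gap 0.759 F [ 0.  -0.3  0.2] q6 0.38
dp cm [-0.21  0.4   6.  ] roll rad 0.006
```

View pics/a1.png

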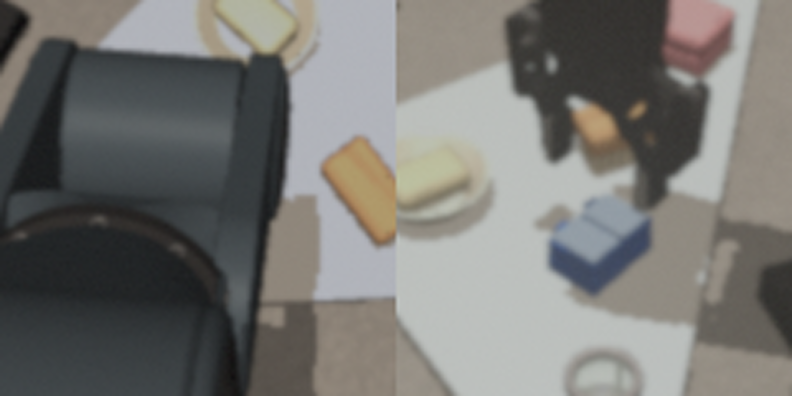

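```bash
python3 - <<'E'
from h import *
s=pickle.load(open("side1.pkl","rb"))
for z in(.081,.087): print(onplane(s,[[318.2,238.5],[347,252],[332.6,245.3]],z).round(4))
E
python3 -m creep '{"claw":[6.5],"dp":[[-0.2,0.4,0]],"roll":[0]}'; python3 go.py 469.5 65.5 40 -27.2
```

```text
[[0.5024 0.0503 0.081 ]
 [0.4348 0.0784 0.081 ]
 [0.468  0.0647 0.081 ]]
[[0.5007 0.0568 0.087 ]
 [0.4338 0.0847 0.087 ]
 [0.4666 0.0712 0.087 ]]
t: 2.0
tcp_pos: [0.4705, 0.066, 0.1015]
tool_rot: [0.852, 0.524, 0.001, 0.0]
force: [0.7, 0.4, 0.3]
finger_gap: 0.759
t 2.0 tcp [470.5  66.  101.5] psi -26.78 tilt 0.09 gap 0.759 F [0.7 0.4 0.3] q6 0.37
dp cm [-0.1  -0.08  6.15] roll rad 0.007
```

```bash
python3 -m creep '{"claw":[6.5,6.5,6.5,6.5],"dp":[[-0.1,-0.05,2.5],[-0.1,-0.05,4.5],[-0.1,-0.05,6.1],[-0.1,-0.05,6.1]],"roll":[0.007,0.007,0.007,0.007]}'; python3 go.py 469.5 65.5 40 -27.2
python3 - <<'E'
from station import imaging
from h import *
s=imaging.snapshot("side")["image"][190:310,270:390,::-1]
cv2.imwrite("pics/a2.png",cv2.resize(s,None,fx=4,fy=4,interpolation=cv2.INTER_CUBIC))
E
```

```text
t: 2.4
tcp_pos: [0.4692, 0.0649, 0.0388]
tool_rot: [0.854, 0.521, -0.001, -0.0]
force: [-0.2, -0.5, 0.7]
finger_gap: 0.762
t 2.4 tcp [469.2  64.9  38.8] psi -27.24 tilt 0.08 gap 0.762 F [-0.2 -0.5  0.7] q6 0.38
dp cm [ 0.07 -0.   -0.12] roll rad -0.001
```

View pics/a2.png

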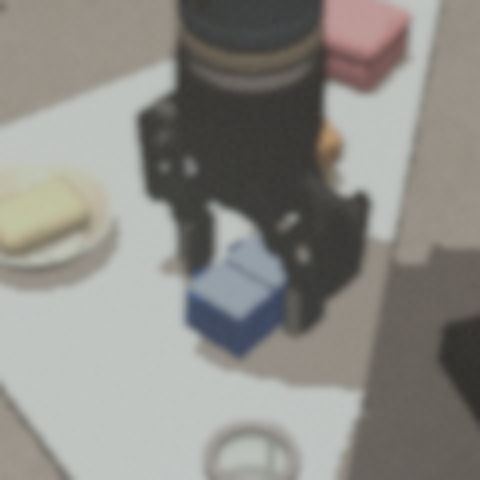

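```bash
python3 -m creep '{"claw":[3,3,3,3,3,3],"dp":[[0,0,-0.1],[0,0,-0.1],[0,0,-0.1],[0,0,-0.1],[0,0,-0.1],[0,0,-0.1]],"roll":[0,0,0,0,0,0]}' 50; python3 -m creep '{"claw":[3,3,3,3],"dp":[[0,0,-2],[0,0,-6],[0,0,-11],[0,0,-11]],"roll":[0,0,0,0]}'; python3 go.py 481 374.6 120 78.9
python3 - <<'E'
from station import imaging
from h import *
s=imaging.snapshot("side")["image"][130:310,250:430,::-1]
cv2.imwrite("pics/a3.png",cv2.resize(s,None,fx=3,fy=3,interpolation=cv2.INTER_CUBIC))
E
```

```text
t: 3.05
tcp_pos: [0.4703, 0.0648, 0.0417]
tool_rot: [0.854, 0.521, 0.001, 0.001]
force: [-0.0, 1.1, 6.1]
finger_gap: 0.456
t: 3.45
tcp_pos: [0.4733, 0.0646, 0.1561]
tool_rot: [0.854, 0.521, 0.005, 0.004]
force: [0.3, -0.7, -0.5]
finger_gap: 0.454
t 3.45 tcp [473.3  64.6 156.1] psi -27.25 tilt 0.79 gap 0.454 F [ 0.3 -0.7 -0.5] q6 0.38
dp cm [ 27.89 -13.56   3.58] roll rad 1.289
```

View pics/a3.png

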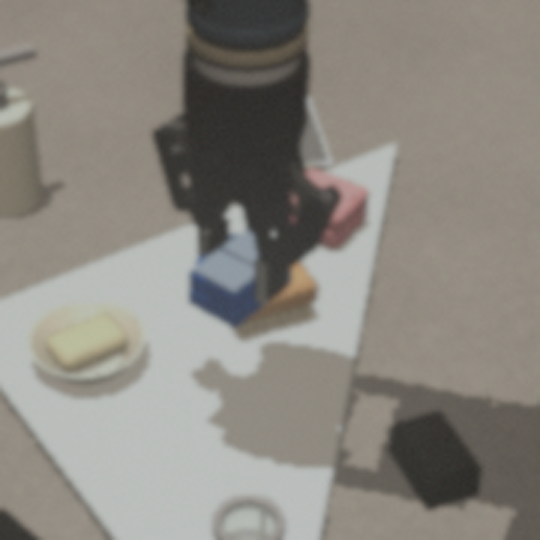

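```bash
python3 -m creep '{"claw":[3,3,3,3,3,3,3,3,3,3,3,3],"dp":[[0,0,0],[4,-2,0],[8,-4,0],[12,-6,0],[16,-8,0],[19,-10,1],[22,-11,2],[25,-12.5,3],[27,-13.4,3.5],[27.9,-13.6,3.6],[27.9,-13.6,3.6],[27.9,-13.6,3.6]],"roll":[-0.15,-0.3,-0.45,-0.6,-0.75,-0.9,-1.05,-1.2,-1.35,-1.5,-1.65,-1.8]}'; python3 go.py 481 374.6 100 78.9
```

```text
t: 4.7
tcp_pos: [0.4751, 0.3751, 0.1124]
tool_rot: [0.119, 0.993, -0.001, -0.001]
force: [0.7, -0.1, -0.9]
finger_gap: 0.458
t 4.7 tcp [475.1 375.1 112.4] psi 76.28 tilt 0.19 gap 0.458 F [ 0.7 -0.1 -0.9] q6 -0.85
dp cm [-0.58  0.09  1.24] roll rad -0.046
```

```bash
python3 -m creep '{"claw":[3,3,3,3,3],"dp":[[-0.4,0.1,0.5],[-0.58,0.1,3],[-0.58,0.1,4.6],[-0.58,0.1,4.6],[-0.58,0.1,4.6]],"roll":[-0.046,-0.046,-0.046,-0.046,-0.046]}'; python3 go.py 481 374.6 40 78.9
python3 - <<'E'
from station import imaging
from h import *
o=[]
for n,(a,b) in(("top",(110,190)),("side",(210,320))):
    s=imaging.snapshot(n);pickle.dump(s,open(n+"2.pkl","wb")); o.append(s["image"][b:b+120,a:a+120,::-1])
cv2.imwrite("pics/a4.png",cv2.resize(np.hstack(o),None,fx=3.3,fy=3.3,interpolation=cv2.INTER_CUBIC))
E
```

```text
t: 5.2
tcp_pos: [0.4815, 0.3742, 0.0673]
tool_rot: [0.1, 0.995, -0.001, -0.001]
force: [1.5, 0.8, -0.5]
finger_gap: 0.456
t 5.2 tcp [481.5 374.2  67.3] psi 78.5 tilt 0.14 gap 0.456 F [ 1.5  0.8 -0.5] q6 -0.89
dp cm [0.05 0.03 2.73] roll rad -0.007
```

View pics/a4.png

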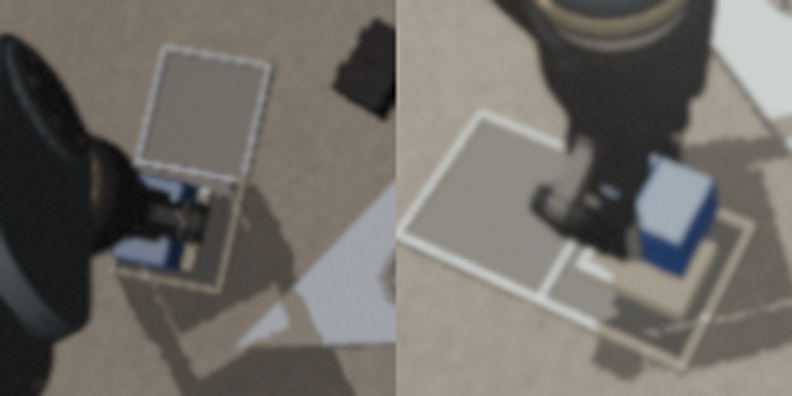

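Run:
```python
from h import *
c=np.array([.5233,.3664]);th=np.radians(-11.1);ax=np.array([np.cos(th),np.sin(th)]);ay=np.array([-ax[1],ax[0]])
for n in("top","side"):
    s=pickle.load(open(n+"2.pkl","rb"));P=cloud(s);im=s["image"].astype(int);off=.0015 if n=="top" else 0
    m=(im[...,2]-im[...,0]>18)&(abs(P[...,0]-.48)<.06)&(abs(P[...,1]-.375)<.05)
    print(n,m.sum(),np.percentile(P[m][:,2]+off,[2,25,50,75,90,98]).round(4))
    zt=.0715
    mt=m&(P[...,2]+off>zt-.005)
    vu=np.argwhere(mt)[:,::-1]; X=onplane(s,vu,zt)[:,:2]-c
    x=X@ax*1000;y=X@ay*1000
    print("x",np.percentile(x,[0,1,5,95,99,100]).round(1),"y",np.percentile(y,[0,1,5,95,99,100]).round(1))
    for lo in range(-25,30,5):
        k=(y>=lo)&(y<lo+5)
        if k.sum()>5: print(lo,x[k].min().round(1),x[k].max().round(1),((x[k].min()+x[k].max())/2).round(1))
```

```text
top 202 [0.0496 0.0686 0.0708 0.0726 0.0739 0.1447]
x [-74.6 -74.5 -73.6 -17.2 -16.3 -15.9] y [-23.2 -22.7 -21.4  11.3  15.2  16.5]
-25 -72.9 -16.5 -44.7
-20 -74.2 -16.9 -45.5
-15 -74.6 -15.9 -45.3
-10 -73.7 -16.3 -45.0
-5 -74.6 -17.2 -45.9
0 -73.2 -16.2 -44.7
5 -74.1 -16.6 -45.4
10 -74.5 -63.2 -68.9
side 607 [0.0479 0.067  0.0715 0.0728 0.0739 0.1181]
x [-75.4 -75.1 -73.8 -43.8 -41.2 -39.6] y [-18.1 -16.9 -15.   21.2  23.6  25. ]
-20 -71.8 -39.6 -55.7
-15 -74.8 -40.4 -57.6
-10 -74.9 -40.6 -57.8
-5 -75.0 -41.9 -58.4
0 -75.1 -42.1 -58.6
5 -75.2 -43.7 -59.4
10 -75.2 -46.1 -60.7
15 -75.3 -50.0 -62.6
20 -75.4 -53.1 -64.3
```

Run:
```python
from h import *
def prof(f,c,angx,zt,xs,ys):
    s=pickle.load(open(f,"rb"));a=np.radians(angx);ax=np.array([np.cos(a),np.sin(a)]);ay=np.array([-ax[1],ax[0]])
    out=[]
    g=s["image"].astype(np.float32)
    for y in ys:
        p=np.array([np.r_[np.array(c)+ax*x+ay*y,zt*1000]/1000 for x in xs]); uv=project(s,p).astype(np.float32)
        v=cv2.remap(g,uv[None,:,0],uv[None,:,1],cv2.INTER_LINEAR)[0]
        out.append(v.mean(0))
    return np.array(out).round(0).astype(int)
ys=np.arange(-30,31,2)
A=prof("top.pkl",(469.7,65.4),62.8-180,.046,[-20,-15,-10,10,15,20],ys)
B=prof("top2.pkl",(480.6,374.5),-11.1,.0715,[-22,-17,15,20],ys)
C=prof("side.pkl",(469.7,65.4),62.8-180,.046,[-20,-15,-10,10,15,20],ys)
D=prof("side2.pkl",(480.6,374.5),-11.1,.0715,[-25,-20,-15],ys)
for r in zip(ys,A,B,C,D): print(r[0],*[v[[0,2]] for v in r[1:]])
```

```text
-30 [152 160] [49 57] [ 97 115] [108  95]
-28 [152 159] [28 51] [ 88 108] [107  94]
-26 [149 156] [24 51] [ 81 105] [106  93]
-24 [133 138] [25 53] [ 76 109] [106  93]
-22 [ 98 115] [39 67] [ 83 120] [107  95]
-20 [ 81 112] [64 91] [ 99 132] [113 107]
-18 [ 94 126] [ 90 115] [117 142] [131 139]
-16 [107 133] [102 126] [129 149] [149 167]
-14 [110 135] [ 97 119] [135 152] [157 179]
-12 [111 135] [ 87 106] [136 154] [159 181]
-10 [111 135] [81 98] [137 154] [159 181]
-8 [110 135] [77 93] [137 154] [160 182]
-6 [110 135] [75 91] [137 155] [159 181]
-4 [110 135] [75 91] [137 155] [160 181]
-2 [110 135] [74 89] [137 154] [159 181]
0 [110 135] [73 89] [137 154] [159 181]
2 [110 135] [72 87] [137 155] [159 181]
4 [110 135] [67 81] [137 155] [158 181]
6 [110 135] [61 73] [137 154] [158 181]
8 [110 135] [56 68] [137 154] [158 181]
10 [110 135] [51 61] [137 154] [158 181]
12 [110 135] [44 52] [137 155] [158 181]
14 [107 135] [35 42] [137 156] [159 181]
16 [ 97 136] [28 32] [136 159] [155 177]
18 [ 89 138] [21 23] [138 161] [138 164]
20 [101 144] [18 18] [146 165] [ 97 137]
22 [131 153] [18 18] [159 170] [ 53 113]
24 [147 158] [19 18] [169 174] [ 37 101]
26 [151 160] [20 19] [174 176] [36 95]
28 [152 160] [22 22] [175 176] [39 94]
30 [152 160] [24 24] [175 176] [44 95]
```

```bash
python3 go.py 484.1 375.8 48 78.9;  python3 -m creep '{"claw":[3,3,3,3],"dp":[[-0.2,0.22,0],[-0.2,0.22,0],[-0.2,0.22,0.7],[-0.2,0.22,0.7]],"roll":[-0.007,-0.007,-0.007,-0.007]}'; python3 go.py 484.1 375.8 48 78.9
python3 - <<'E'
from station import imaging
from h import *
o=[]
for n,(a,b) in(("top",(110,190)),("side",(210,320))):
    s=imaging.snapshot(n);pickle.dump(s,open(n+"2.pkl","wb")); o.append(s["image"][b:b+120,a:a+120,::-1])
cv2.imwrite("pics/a5.png",cv2.resize(np.hstack(o),None,fx=3.3,fy=3.3,interpolation=cv2.INTER_CUBIC))
c=np.array([.5233,.3664]);th=np.radians(-11.1);ax=np.array([np.cos(th),np.sin(th)]);ay=np.array([-ax[1],ax[0]])
s=pickle.load(open("top2.pkl","rb"));P=cloud(s);im=s["image"].astype(int)
m=(im[...,2]-im[...,0]>18)&(abs(P[...,0]-.48)<.06)&(abs(P[...,1]-.375)<.05)
z=P[m][:,2]+.0015; zt=np.median(z); print(zt)
vu=np.argwhere(m&(P[...,2]+.0015>zt-.004))[:,::-1];X=onplane(s,vu,zt)[:,:2]-c;x=X@ax*1000;y=X@ay*1000
print([(lo,((x[k].min()+x[k].max())/2).round(1)) for lo in range(-25,10,5) for k in[(y>=lo)&(y<lo+5)] if k.sum()>5],y.min())
E
```

```text
t 5.3 tcp [482.5 374.8  68.7] psi 78.5 tilt 0.03 gap 0.453 F [ 0.5  0.7 -0.2] q6 -0.89
dp cm [-0.14  0.13  2.07] roll rad -0.007
t: 5.7
tcp_pos: [0.4842, 0.3761, 0.0607]
tool_rot: [0.097, 0.995, -0.0, -0.001]
force: [-0.1, -0.6, -0.8]
finger_gap: 0.456
t 5.7 tcp [484.2 376.1  60.7] psi 78.89 tilt 0.08 gap 0.456 F [-0.1 -0.6 -0.8] q6 -0.9
dp cm [-0.   -0.03  1.27] roll rad -0.0
0.06356555430704752
[(-20, np.float64(-43.3)), (-15, np.float64(-43.0)), (-10, np.float64(-43.2)), (-5, np.float64(-42.7)), (0, np.float64(-42.5)), (5, np.float64(-42.4))] -21.521885023939213
```

View pics/a5.png

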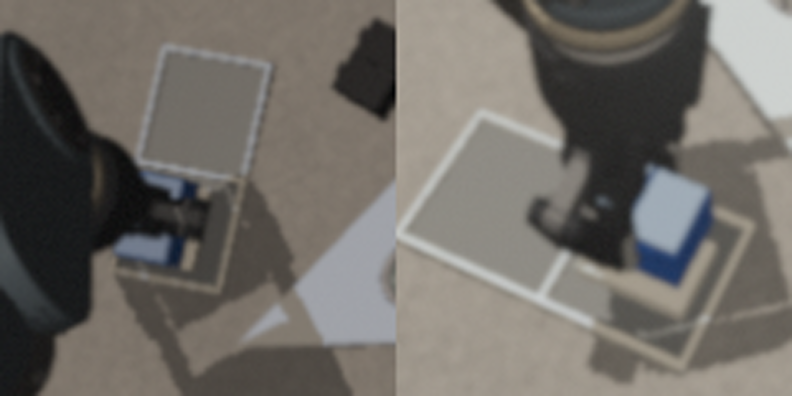

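```bash
python3 -m creep '{"claw":[3,3,3,3,3],"dp":[[0,0,0.5],[0,0,1.0],[0,0,1.4],[0,0,1.7],[0,0,1.7]],"roll":[0,0,0,0,0]}'; python3 go.py 484.1 375.8 38 78.9
```

```text
t: 6.3
tcp_pos: [0.4843, 0.3762, 0.0436]
tool_rot: [0.097, 0.995, -0.0, -0.001]
force: [0.9, 0.0, -0.6]
finger_gap: 0.459
t 6.3 tcp [484.3 376.2  43.6] psi 78.89 tilt 0.07 gap 0.459 F [ 0.9  0.  -0.6] q6 -0.9
dp cm [ 0.01 -0.04  0.56] roll rad -0.0
```

```bash
python3 -m creep '{"claw":[3,3,3,3,3],"dp":[[0,0,0.2],[0,0,0.4],[0,0,0.55],[0,0,0.65],[0,0,0.65]],"roll":[0,0,0,0,0]}'; python3 go.py 484.1 375.8 38 78.9
```

```text
t: 6.8
tcp_pos: [0.4847, 0.3764, 0.0388]
tool_rot: [0.097, 0.995, 0.0, 0.0]
force: [-0.6, -0.6, 5.4]
finger_gap: 0.458
t 6.8 tcp [484.7 376.4  38.8] psi 78.9 tilt 0.02 gap 0.458 F [-0.6 -0.6  5.4] q6 -0.9
dp cm [ 0.05 -0.07  0.08] roll rad -0.0
```

```bash
python3 -m creep '{"claw":[3,3,3,3],"dp":[[0,0,0.1],[0,0,0.2],[0,0,0.3],[0,0,0.3]],"roll":[0,0,0,0]}'; python3 -m creep '{"claw":[6,6,6,6,6,6,6],"dp":[[0,0,0.1],[0,0,0],[0,0,-0.1],[0,0,-2],[0,0,-6],[0,0,-11],[0,0,-11]],"roll":[0,0,0,0,0,0,0]}';python3 go.py 451.5 -165.5 130 69.4
```

```text
t: 7.2
tcp_pos: [0.4847, 0.3764, 0.0387]
tool_rot: [0.097, 0.995, 0.0, 0.0]
force: [-4.7, -3.9, 22.4]
finger_gap: 0.457
t: 7.9
tcp_pos: [0.4887, 0.3787, 0.1511]
tool_rot: [0.097, 0.995, 0.004, 0.006]
force: [0.9, 0.8, 1.1]
finger_gap: 0.703
t 7.9 tcp [488.7 378.7 151.1] psi 78.91 tilt 0.77 gap 0.703 F [0.9 0.8 1.1] q6 -0.9
dp cm [ -6.8  -54.14   1.72] roll rad 0.166
```

```bash
python3 -m creep '{"claw":[8,8,8,8,8,8,8,8,8,8,8,8],"dp":[[-0.5,-4,0],[-1,-8.5,0],[-2,-13.5,0],[-2.6,-18.5,0],[-3.3,-23.5,0],[-4,-28.5,0],[-4.6,-33.5,0],[-5.2,-38.5,0.5],[-5.8,-43.5,1],[-6.3,-48,1.5],[-6.6,-52,1.7],[-6.8,-54.1,1.7]],"roll":[0,0,0,0.05,0.1,0.16,0.16,0.16,0.16,0.16,0.16,0.16]}'; python3 go.py 451.6 -165.5 80 69.4
python3 - <<'E'
from station import imaging
from h import *
o=[]
for n,(a,b) in(("top",(120,190)),("side",(210,330))):
    s=imaging.snapshot(n);pickle.dump(s,open(n+"3.pkl","wb")); o.append(s["image"][b:b+110,a:a+110,::-1])
cv2.imwrite("pics/a6.png",cv2.resize(np.hstack(o),None,fx=3.5,fy=3.5,interpolation=cv2.INTER_CUBIC))
c=np.array([.5233,.3664]);th=np.radians(-11.1);ax=np.array([np.cos(th),np.sin(th)]);ay=np.array([-ax[1],ax[0]])
s=pickle.load(open("top3.pkl","rb"));P=cloud(s);im=s["image"].astype(int)
m=(im[...,2]-im[...,0]>18)&(abs(P[...,0]-.48)<.06)&(abs(P[...,1]-.375)<.05)
z=P[m][:,2]+.0015; print("top z",np.percentile(z,[25,50,75,90]));
zt=.043
vu=np.argwhere(m&(P[...,2]+.0015>zt-.006))[:,::-1];X=(onplane(s,vu,zt)[:,:2]-c)*1000
r=cv2.minAreaRect(np.c_[X@ax,X@ay].astype(np.float32)); print(r,np.median(X@ay))
E
```

```text
t: 9.1
tcp_pos: [0.4469, -0.171, 0.1269]
tool_rot: [0.178, 0.984, -0.0, -0.0]
force: [0.7, 0.5, -0.3]
finger_gap: 0.938
t 9.1 tcp [ 446.9 -171.   126.9] psi 69.53 tilt 0.02 gap 0.938 F [ 0.7  0.5 -0.3] q6 -1.81
dp cm [-0.25  0.68  4.69] roll rad 0.002
top z [0.0400891  0.04233042 0.04386475 0.04503099]
((-42.36452865600586, 0.5530357360839844), (43.71544647216797, 60.46508026123047), 88.90735626220703) -0.4285425415296852
```

View pics/a6.png

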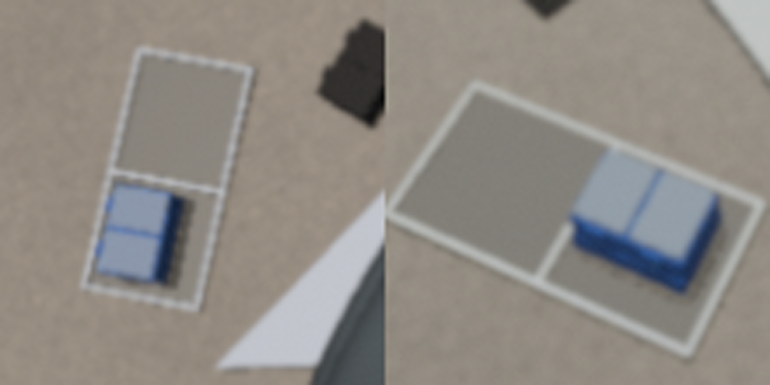

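```bash
python3 -m creep '{"claw":[8,8,8,8,8,8],"dp":[[-0.25,0.68,0],[-0.25,0.68,3],[-0.25,0.68,6],[-0.25,0.68,8.3],[-0.25,0.68,8.4],[-0.25,0.68,8.4]],"roll":[0,0,0,0,0,0]}'; python3 go.py 451.6 -165.5 43 69.4
python3 - <<'E'
from station import imaging
from h import *
s=imaging.snapshot("side")["image"][130:250,290:430,::-1]
cv2.imwrite("pics/a7.png",cv2.resize(s,None,fx=4,fy=4,interpolation=cv2.INTER_CUBIC))
E
```

```text
t: 9.8
tcp_pos: [0.4518, -0.1603, 0.0436]
tool_rot: [0.175, 0.985, 0.0, -0.001]
force: [0.3, -0.0, 0.7]
finger_gap: 0.938
t 9.8 tcp [ 451.8 -160.3   43.6] psi 69.85 tilt 0.11 gap 0.938 F [ 0.3 -0.   0.7] q6 -1.79
dp cm [-0.16 -0.5   0.06] roll rad 0.008
```

View pics/a7.png

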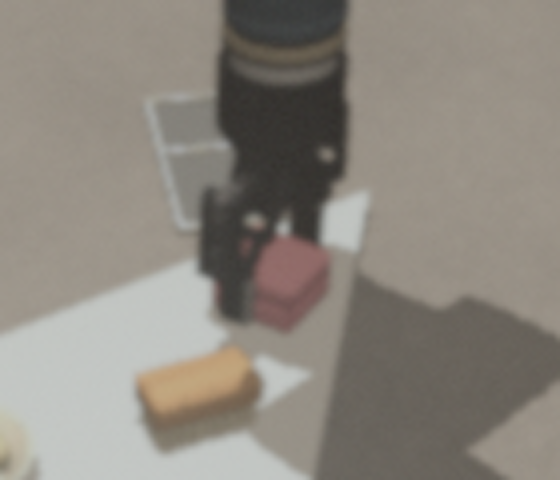

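```bash
python3 -m creep '{"claw":[8,8,4.5,4.5,4.5,4.5,4.5,4.5],"dp":[[-0.16,-0.5,0],[-0.16,-0.5,0],[-0.16,-0.5,0],[-0.16,-0.5,0],[-0.16,-0.5,0],[-0.16,-0.5,0],[-0.16,-0.5,0],[-0.16,-0.5,0]],"roll":[0,0,0,0,0,0,0,0]}' 50; python3 go.py 451.6 -165.5 43 69.4; python3 -m creep '{"claw":[4.5,4.5,4.5,4.5],"dp":[[0,0,-2],[0,0,-6],[0,0,-9],[0,0,-9]],"roll":[0,0,0,0]}'; python3 go.py 562.6 361 120 78.9
```

```text
t: 10.65
tcp_pos: [0.4519, -0.1676, 0.0446]
tool_rot: [0.176, 0.984, -0.0, 0.001]
force: [-0.8, -0.4, 5.2]
finger_gap: 0.624
t 10.65 tcp [ 451.9 -167.6   44.6] psi 69.7 tilt 0.07 gap 0.624 F [-0.8 -0.4  5.2] q6 -1.8
dp cm [0.1  0.19 0.16] roll rad 0.005
t: 11.05
tcp_pos: [0.4536, -0.1685, 0.1372]
tool_rot: [0.176, 0.984, -0.002, 0.004]
force: [0.4, 0.3, -1.0]
finger_gap: 0.628
t 11.05 tcp [ 453.6 -168.5  137.2] psi 69.73 tilt 0.46 gap 0.628 F [ 0.4  0.3 -1. ] q6 -1.8
dp cm [ 8.13 53.45  1.56] roll rad -0.16
```

```bash
python3 -m creep '{"claw":[4.5,4.5,4.5,4.5,4.5,4.5,4.5,4.5,4.5,4.5,4.5,4.5],"dp":[[0.5,4,0],[1.2,9,0],[2,14,0],[2.8,19,0],[3.6,24,0],[4.4,29,0],[5.1,34,0],[5.9,39,0],[6.6,44,0],[7.4,49,0.5],[8,52.5,1],[8.1,53.4,1]],"roll":[0,0,-0.05,-0.1,-0.16,-0.16,-0.16,-0.16,-0.16,-0.16,-0.16,-0.16]}'; python3 -m creep '{"claw":[4.5,4.5],"dp":[[0,0,0],[0,0,0]],"roll":[0,0]}'; python3 go.py 562.6 361 31 78.9
```

```text
t: 12.25
tcp_pos: [0.5599, 0.3659, 0.1215]
tool_rot: [0.095, 0.996, 0.0, -0.001]
force: [-0.7, 0.2, -0.5]
finger_gap: 0.62
t: 12.45
tcp_pos: [0.5597, 0.3604, 0.1226]
tool_rot: [0.097, 0.995, -0.001, -0.001]
force: [-0.4, -0.1, -0.3]
finger_gap: 0.622
t 12.45 tcp [559.7 360.4 122.6] psi 78.89 tilt 0.18 gap 0.622 F [-0.4 -0.1 -0.3] q6 -0.97
dp cm [-0.29  0.14  9.16] roll rad -0.0
```

```bash
python3 -m creep '{"claw":[4.5,4.5,4.5,4.5,4.5,4.5],"dp":[[-0.29,0.14,2],[-0.29,0.14,5],[-0.29,0.14,7.5],[-0.29,0.14,8.6],[-0.29,0.14,9],[-0.29,0.14,9.15]],"roll":[0,0,0,0,0,0]}'; python3 -m creep '{"claw":[4.5,4.5],"dp":[[0,0,0],[0,0,0.1]],"roll":[0,0]}'; python3 go.py 562.6 361 31 78.9
```

```text
t: 13.05
tcp_pos: [0.5643, 0.3617, 0.0326]
tool_rot: [0.097, 0.995, 0.0, 0.0]
force: [0.1, 0.3, -0.3]
finger_gap: 0.623
t: 13.25
tcp_pos: [0.5648, 0.3628, 0.0328]
tool_rot: [0.097, 0.995, 0.001, 0.001]
force: [-0.5, -0.1, -1.1]
finger_gap: 0.626
t 13.25 tcp [564.8 362.8  32.8] psi 78.89 tilt 0.16 gap 0.626 F [-0.5 -0.1 -1.1] q6 -0.97
dp cm [ 0.18 -0.22  0.18] roll rad -0.0
```

```bash
python3 -m creep '{"claw":[4.5,4.5,4.5],"dp":[[0.1,-0.1,0.1],[0.1,-0.1,0.2],[0.1,-0.1,0.2]],"roll":[0,0,0]}'; python3 -m creep '{"claw":[7,7,7,7,7,7,7,7],"dp":[[0,0,0],[0,0,-0.1],[0,0,-0.2],[0,0,-1],[0,0,-3],[0,0,-7],[0,0,-11],[0,0,-11]],"roll":[0,0,0,0,0,0,0,0]}';python3 go.py 473.5 -41.8 130 -53.8; python3 go.py 473.5 -41.8 130 -53.8 1
```

```text
t: 13.55
tcp_pos: [0.5637, 0.3623, 0.0316]
tool_rot: [0.097, 0.995, 0.001, 0.001]
force: [-0.1, -1.4, 7.1]
finger_gap: 0.62
t: 14.35
tcp_pos: [0.5666, 0.3635, 0.1463]
tool_rot: [0.097, 0.995, 0.003, 0.006]
force: [0.8, 1.3, 0.2]
finger_gap: 0.822
t 14.35 tcp [566.6 363.5 146.3] psi 78.91 tilt 0.76 gap 0.822 F [0.8 1.3 0.2] q6 -0.97
dp cm [  1.35 -41.58   1.3 ] roll rad -0.825
t 14.35 tcp [566.6 363.5 146.3] psi 78.91 tilt 0.76 gap 0.822 F [0.8 1.3 0.2] q6 -0.97
dp cm [  1.35 -41.58   1.3 ] roll rad 2.316
```

```bash
python3 -m creep '{"claw":[7,7,7,7,7,7,7,7,7,7,7,7],"dp":[[0,-4,0],[0.2,-9,0],[0.4,-14,0],[0.6,-19,0],[0.7,-24,0],[0.9,-29,0.5],[1,-34,1],[1.2,-38,1.3],[1.35,-41,1.3],[1.35,-41.6,1.3],[1.35,-41.6,1.3],[1.35,-41.6,1.3]],"roll":[0,-0.1,-0.2,-0.3,-0.4,-0.5,-0.6,-0.7,-0.8,-0.825,-0.825,-0.825]}'; python3 -m creep '{"claw":[6.5],"dp":[[0,0,0]],"roll":[0]}';python3 go.py 473.5 -41.8 43 126.3
python3 - <<'E'
from station import imaging
from h import *
o=[]
for n,(a,b) in(("top",(120,190)),("side",(210,330))):
    s=imaging.snapshot(n);pickle.dump(s,open(n+"4.pkl","wb")); o.append(s["image"][b:b+110,a:a+110,::-1])
cv2.imwrite("pics/a8.png",cv2.resize(np.hstack(o),None,fx=3.5,fy=3.5,interpolation=cv2.INTER_CUBIC))
E
```

```text
t: 15.55
tcp_pos: [0.4691, -0.0438, 0.1262]
tool_rot: [-0.31, 0.951, 0.0, -0.0]
force: [-0.0, -0.8, 0.1]
finger_gap: 0.819
t: 15.65
tcp_pos: [0.4693, -0.0432, 0.1263]
tool_rot: [-0.311, 0.951, 0.0, -0.0]
force: [-0.2, -1.0, 0.2]
finger_gap: 0.762
t 15.65 tcp [469.3 -43.2 126.3] psi 126.2 tilt 0.01 gap 0.762 F [-0.2 -1.   0.2] q6 -2.53
dp cm [-0.42 -0.14  8.33] roll rad -0.002
```

View pics/a8.png

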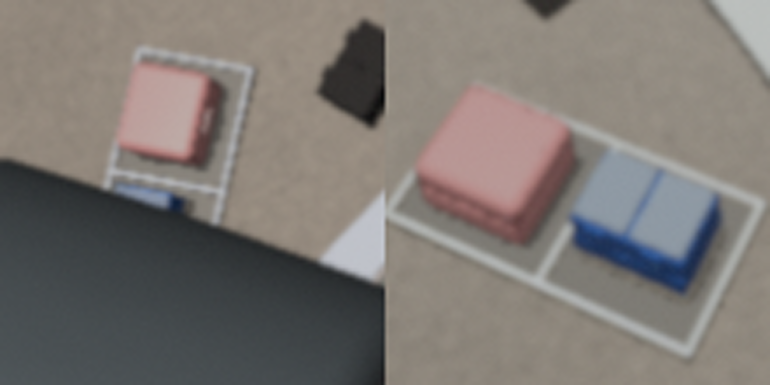

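```bash
python3 -m creep '{"claw":[6.5,6.5,6.5,6.5,6.5,6.5],"dp":[[-0.42,-0.14,2],[-0.42,-0.14,5],[-0.42,-0.14,7],[-0.42,-0.14,8.2],[-0.42,-0.14,8.2],[-0.42,-0.14,8.2]],"roll":[0,0,0,0,0,0]}';python3 go.py 473.5 -41.8 43 126.3;  python3 -m creep '{"claw":[3,3,3,3,3,3],"dp":[[0,0,0],[0,0,0],[0,0,0],[0,0,0],[0,0,0],[0,0,0]],"roll":[0,0,0,0,0,0]}' 50; python3 -m creep '{"claw":[3,3,3,3],"dp":[[0,0,-2],[0,0,-6],[0,0,-9],[0,0,-9]],"roll":[0,0,0,0]}'; python3 go.py 512.4 -308.5 120 20.5
```

```text
t: 16.35
tcp_pos: [0.4737, -0.0423, 0.0445]
tool_rot: [-0.311, 0.951, -0.0, 0.0]
force: [0.1, -0.4, 0.6]
finger_gap: 0.758
t 16.35 tcp [473.7 -42.3  44.5] psi 126.2 tilt 0.01 gap 0.758 F [ 0.1 -0.4  0.6] q6 -2.53
dp cm [-0.01  0.05  0.15] roll rad -0.002
t: 16.95
tcp_pos: [0.4742, -0.0427, 0.0454]
tool_rot: [-0.31, 0.951, -0.001, 0.001]
force: [-0.0, 0.5, 6.3]
finger_gap: 0.435
t: 17.35
tcp_pos: [0.4758, -0.0433, 0.1379]
tool_rot: [-0.31, 0.951, -0.003, 0.003]
force: [0.4, 0.6, -1.3]
finger_gap: 0.43
t 17.35 tcp [475.8 -43.3 137.9] psi 126.17 tilt 0.49 gap 0.43 F [ 0.4  0.6 -1.3] q6 -2.53
dp cm [ 12.71 -23.56   1.89] roll rad -1.297
```

```bash
python3 -m creep '{"claw":[3,3,3,3,3,3,3,3,3,3,3,3],"dp":[[1,-2,0],[2.5,-4.5,0],[4,-7,0],[5.5,-10,0],[7,-13,0],[8.5,-15.5,0],[10,-18.5,0],[11.5,-21.5,0],[12.7,-23.5,0.5],[12.7,-23.5,1],[12.7,-23.5,1],[12.7,-23.5,1]],"roll":[0.15,0.3,0.45,0.6,0.75,0.9,1.05,1.2,1.35,1.5,1.65,1.8]}'; python3 -m creep '{"claw":[3,3,3],"dp":[[0,0,0],[0,0,0],[0,0,0]],"roll":[0.04,0.04,0.04]}'; python3 go.py 512.4 -308.5 33 20.5
```

```text
t: 18.55
tcp_pos: [0.5086, -0.3069, 0.1226]
tool_rot: [0.555, 0.832, 0.0, -0.001]
force: [-0.5, 0.1, -1.3]
finger_gap: 0.439
t: 18.85
tcp_pos: [0.5092, -0.3069, 0.1235]
tool_rot: [0.568, 0.823, 0.0, -0.001]
force: [-1.0, -0.1, -0.3]
finger_gap: 0.439
t 18.85 tcp [ 509.2 -306.9  123.5] psi 20.79 tilt 0.08 gap 0.439 F [-1.  -0.1 -0.3] q6 -1.09
dp cm [-0.28  0.25  9.05] roll rad 0.005
```

```bash
python3 -m creep '{"claw":[3,3,3,3,3,3,3,3],"dp":[[-0.28,0.25,2],[-0.28,0.25,5],[-0.28,0.25,7.5],[-0.28,0.25,8.4],[-0.28,0.25,8.8],[-0.28,0.25,9],[-0.28,0.25,9.2],[-0.28,0.25,9.2]],"roll":[0,0,0,0,0,0,0,0]}'; python3 go.py 512.4 -308.5 33 20.5
python3 - <<'E'
from station import imaging
from h import *
o=[]
for n,(a,b) in(("top",(410,180)),("side",(290,110))):
    s=imaging.snapshot(n);pickle.dump(s,open(n+"5.pkl","wb")); o.append(s["image"][b:b+110,a:a+110,::-1])
cv2.imwrite("pics/a9.png",cv2.resize(np.hstack(o),None,fx=3.5,fy=3.5,interpolation=cv2.INTER_CUBIC))
E
```

```text
t: 19.65
tcp_pos: [0.5134, -0.3093, 0.0331]
tool_rot: [0.568, 0.823, -0.0, 0.001]
force: [-0.3, 0.2, -0.6]
finger_gap: 0.436
t 19.65 tcp [ 513.4 -309.3   33.1] psi 20.75 tilt 0.09 gap 0.436 F [-0.3  0.2 -0.6] q6 -1.09
dp cm [ 0.12 -0.07  0.01] roll rad 0.004
```

View pics/a9.png

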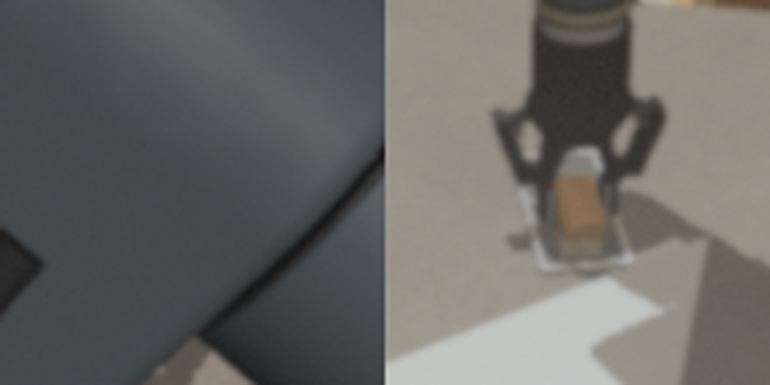

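Brush sits in the long bay, centred between its rims (side view, about (580,215) in the right crop). Lower the last mm and let go.

```bash
python3 -m creep '{"claw":[3,3,3],"dp":[[0.1,0,0.1],[0.1,0,0.2],[0.1,0,0.25]],"roll":[0,0,0]}'; python3 -m creep '{"claw":[6,6,6,6,6,6,6,6],"dp":[[0,0,0],[0,0,-0.1],[0,0,-0.2],[0,0,-1],[0,0,-3],[0,0,-7],[0,0,-11],[0,0,-11]],"roll":[0,0,0,0,0,0,0,0]}';python3 go.py 439.3 195.7 130 20.5; python3 go.py 439.3 195.7 130 90
```

```text
t: 20.05
tcp_pos: [0.5133, -0.3089, 0.0324]
tool_rot: [0.568, 0.823, -0.0, 0.001]
force: [-2.6, 1.1, 16.1]
finger_gap: 0.435
t: 20.85
tcp_pos: [0.5156, -0.3104, 0.1456]
tool_rot: [0.568, 0.823, -0.001, 0.006]
force: [0.9, 0.2, 0.2]
finger_gap: 0.704
t 20.85 tcp [ 515.6 -310.4  145.6] psi 20.76 tilt 0.68 gap 0.704 F [0.9 0.2 0.2] q6 -1.09
dp cm [50.05 10.79  1.1 ] roll rad 0.005
t 20.85 tcp [ 515.6 -310.4  145.6] psi 20.76 tilt 0.68 gap 0.704 F [0.9 0.2 0.2] q6 -1.09
dp cm [50.05 10.79  1.1 ] roll rad -1.208
```

```bash
python3 -m creep '{"claw":[7.5,7.5,7.5,7.5,7.5,7.5,7.5,7.5,7.5,7.5,7.5,7.5],"dp":[[4,1,0],[9,2,0],[14,3,0],[19,4,0],[24,5,0],[29,6.2,0],[34,7.3,0],[39,8.4,0],[44,9.5,0.5],[48,10.4,1],[50,10.8,1],[50,10.8,1]],"roll":[0,0,0,0,0,0,0,0,0,0,0,0]}'; python3 -m creep '{"claw":[7.5,7.5,7.5],"dp":[[0,0,0],[0,0,0],[0,0,0]],"roll":[0,0,0]}'; python3 go.py 439.3 195.7 46 20.5
python3 - <<'E'
from station import imaging
from h import *
o=[]
for n,(a,b) in(("top",(410,180)),("side",(290,110))):
    s=imaging.snapshot(n);pickle.dump(s,open(n+"5.pkl","wb")); o.append(s["image"][b:b+110,a:a+110,::-1])
cv2.imwrite("pics/a10.png",cv2.resize(np.hstack(o),None,fx=3.5,fy=3.5,interpolation=cv2.INTER_CUBIC))
E
```

```text
t: 22.05
tcp_pos: [0.4353, 0.2004, 0.1295]
tool_rot: [0.566, 0.824, -0.0, -0.0]
force: [-0.2, 0.4, 0.3]
finger_gap: 0.878
t: 22.35
tcp_pos: [0.437, 0.1966, 0.1298]
tool_rot: [0.569, 0.822, -0.0, 0.0]
force: [0.1, -0.3, -0.3]
finger_gap: 0.878
t 22.35 tcp [437.  196.6 129.8] psi 20.61 tilt 0.01 gap 0.878 F [ 0.1 -0.3 -0.3] q6 -0.17
dp cm [-0.16  0.19  8.38] roll rad 0.002
```

View pics/a10.png

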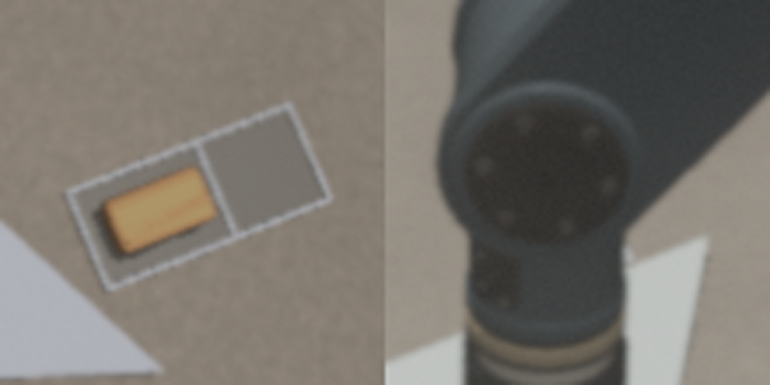

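```bash
python3 -m creep '{"claw":[7.5,7.5,7.5,7.5,7.5,7.5],"dp":[[-0.16,0.19,2],[-0.16,0.19,5],[-0.16,0.19,7],[-0.16,0.19,8.2],[-0.16,0.19,8.2],[-0.16,0.19,8.2]],"roll":[0,0,0,0,0,0]}';python3 go.py 439.3 195.7 46 20.5;  python3 -m creep '{"claw":[3.5,3.5,3.5,3.5,3.5,3.5,3.5],"dp":[[0,0,0],[0,0,0],[0,0,0],[0,0,0],[0,0,0],[0,0,0],[0,0,0]],"roll":[0,0,0,0,0,0,0]}' 50; python3 -m creep '{"claw":[3.5,3.5,3.5,3.5],"dp":[[0,0,-2],[0,0,-5],[0,0,-8],[0,0,-8]],"roll":[0,0,0,0]}'; python3 go.py 541.8 -387.2 120 20.5
python3 - <<'E'
from station import imaging
from h import *
s=imaging.snapshot("side")["image"][200:340,250:410,::-1]
cv2.imwrite("pics/a11.png",cv2.resize(s,None,fx=3.5,fy=3.5,interpolation=cv2.INTER_CUBIC))
s=pickle.load(open("top5.pkl","rb"));P=cloud(s)
c=np.array([.525,-.3445]);th=np.radians(-69.5);ax=np.array([np.cos(th),np.sin(th)]);ay=np.array([-ax[1],ax[0]])
m=(P[...,2]+.0015>.032)&(abs(P[...,0]-.52)<.08)&(abs(P[...,1]+.33)<.1)
X=(onplane(s,np.argwhere(m)[:,::-1],.039)[:,:2]-c)*1000
print("brush",cv2.minAreaRect(np.c_[X@ax,X@ay].astype(np.float32)),np.percentile(P[m][:,2]+.0015,[50,90]))
s=pickle.load(open("top4.pkl","rb"));P=cloud(s)
c=np.array([.5233,.3664]);th=np.radians(-11.1);ax=np.array([np.cos(th),np.sin(th)]);ay=np.array([-ax[1],ax[0]])
im=s["image"].astype(int)
m=(P[...,2]+.0015>.035)&(P[...,2]<.05)&(abs(P[...,0]-.565)<.05)&(abs(P[...,1]-.36)<.06)&(im[...,0]-im[...,2]>20)
X=(onplane(s,np.argwhere(m)[:,::-1],.041)[:,:2]-c)*1000
print("case",cv2.minAreaRect(np.c_[X@ax,X@ay].astype(np.float32)),np.percentile(P[m][:,2]+.0015,[50,90]))
E
```

```text
t: 23.05
tcp_pos: [0.4392, 0.1968, 0.048]
tool_rot: [0.569, 0.823, 0.0, 0.0]
force: [0.8, -0.1, 0.2]
finger_gap: 0.88
t 23.05 tcp [439.2 196.8  48. ] psi 20.71 tilt 0.01 gap 0.88 F [ 0.8 -0.1  0.2] q6 -0.17
dp cm [-0.1  -0.03  0.2 ] roll rad 0.004
t: 23.75
tcp_pos: [0.4395, 0.1971, 0.049]
tool_rot: [0.568, 0.823, 0.001, 0.001]
force: [0.6, -0.2, 5.2]
finger_gap: 0.523
t: 24.15
tcp_pos: [0.4411, 0.1976, 0.1313]
tool_rot: [0.568, 0.823, 0.003, 0.003]
force: [0.3, -0.7, -1.9]
finger_gap: 0.525
t 24.15 tcp [441.1 197.6 131.3] psi 20.76 tilt 0.47 gap 0.525 F [ 0.3 -0.7 -1.9] q6 -0.17
dp cm [-58.25 -11.33   1.11] roll rad 0.005
brush ((-40.11790466308594, 0.7126102447509766), (71.65807342529297, 37.907203674316406), 0.12420320510864258) [0.03880716 0.04117583]
case ((40.7195930480957, 0.6332550048828125), (55.450782775878906, 60.35379409790039), 89.25523376464844) [0.04065475 0.0433564 ]
```

View pics/a11.png

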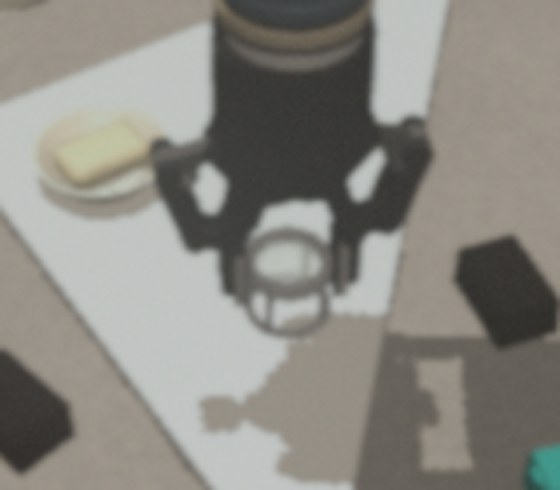

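```bash
python3 -m creep '{"claw":[3.5,3.5,3.5,3.5,3.5,3.5,3.5,3.5,3.5,3.5,3.5,3.5],"dp":[[-4,-0.8,-1],[-9,-1.8,-1],[-14,-2.7,-1],[-19,-3.7,-1],[-24,-4.7,-1],[-29,-5.6,-1],[-34,-6.6,-1],[-39,-7.6,-1],[-44,-8.6,-1],[-48.5,-9.5,-1],[-52.5,-10.2,-1],[-55.5,-10.8,-1]],"roll":[0,0,0,0,0,0,0,0,0,0,0,0]}'; python3 -m creep '{"claw":[3.5,3.5,3.5,3.5],"dp":[[-2,-0.4,1],[-2.7,-0.5,2],[-2.7,-0.5,2],[-2.7,-0.5,2]],"roll":[0,0,0,0]}'; python3 go.py 541.8 -387.2 37 20.5
```

```text
t: 25.4
tcp_pos: [0.5341, -0.3635, 0.1361]
tool_rot: [0.569, 0.822, -0.0, -0.0]
force: [-0.9, 0.9, -1.0]
finger_gap: 0.524
t: 25.8
tcp_pos: [0.5383, -0.3852, 0.1163]
tool_rot: [0.568, 0.823, 0.001, -0.002]
force: [-0.3, 0.1, -0.8]
finger_gap: 0.52
t 25.8 tcp [ 538.3 -385.2  116.3] psi 20.77 tilt 0.26 gap 0.52 F [-0.3  0.1 -0.8] q6 -1.15
dp cm [-0.34  0.26  7.92] roll rad 0.005
```

```bash
python3 -m creep '{"claw":[3.5,3.5,3.5,3.5,3.5,3.5,3.5],"dp":[[-0.34,0.26,2],[-0.34,0.26,4.5],[-0.34,0.26,6.5],[-0.34,0.26,7.5],[-0.34,0.26,7.8],[-0.34,0.26,7.9],[-0.34,0.26,7.9]],"roll":[0,0,0,0,0,0,0]}'; python3 go.py 541.8 -387.2 36 20.5;python3 -m creep '{"claw":[3.5,3.5,3.5],"dp":[[0.1,0,0.1],[0.1,0,0.2],[0.1,0,0.2]],"roll":[0,0,0]}';python3 go.py 541.8 -387.2 36 20.5
python3 - <<'E'
from station import imaging
from h import *
s=imaging.snapshot("side")["image"][110:220,290:420,::-1]
cv2.imwrite("pics/a12.png",cv2.resize(s,None,fx=4,fy=4,interpolation=cv2.INTER_CUBIC))
E
```

```text
t: 26.5
tcp_pos: [0.5436, -0.3898, 0.0399]
tool_rot: [0.568, 0.823, -0.0, 0.001]
force: [-0.3, 0.6, -1.2]
finger_gap: 0.525
t 26.5 tcp [ 543.6 -389.8   39.9] psi 20.76 tilt 0.11 gap 0.525 F [-0.3  0.6 -1.2] q6 -1.15
dp cm [ 0.31 -0.08  0.39] roll rad 0.005
t: 26.8
tcp_pos: [0.5427, -0.3887, 0.0372]
tool_rot: [0.568, 0.823, -0.0, 0.0]
force: [0.5, 0.5, -0.7]
finger_gap: 0.517
t 26.8 tcp [ 542.7 -388.7   37.2] psi 20.74 tilt 0.03 gap 0.517 F [ 0.5  0.5 -0.7] q6 -1.15
dp cm [ 0.17 -0.03  0.12] roll rad 0.004
```

View pics/a12.png

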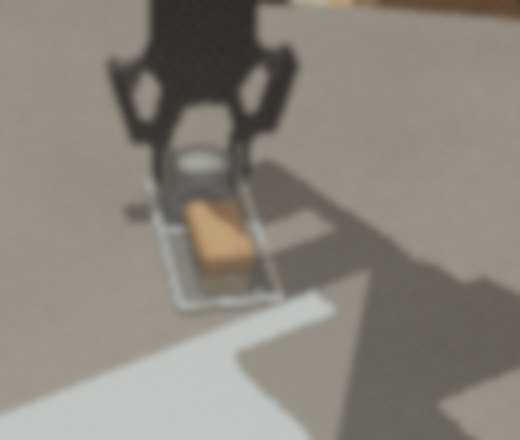

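```bash
python3 -m creep '{"claw":[3.5,3.5,3.5],"dp":[[0.15,0,0.1],[0.15,0,0.2],[0.15,0,0.2]],"roll":[0,0,0]}'; python3 -m creep '{"claw":[6.5,6.5,6.5,6.5,6.5,6.5,6.5,6.5],"dp":[[0,0,0],[0,0,-0.1],[0,0,-0.2],[0,0,-1],[0,0,-3],[0,0,-7],[0,0,-11],[0,0,-11]],"roll":[0,0,0,0,0,0,0,0]}';python3 -m creep '{"claw":[6.5,6.5,6.5,6.5,6.5,6.5],"dp":[[4,0,-1],[9,0,-2],[14,0,-2],[18,0,-3],[22,0,-3],[26,0,-3]],"roll":[0,0,0,0,0,0]}'
python3 - <<'E'
from station import imaging
from h import *
for n in("top","side"):
    s=imaging.snapshot(n);pickle.dump(s,open(n+"6.pkl","wb")); cv2.imwrite(f"pics/f_{n}.png",s["image"][...,::-1])
s=pickle.load(open("top6.pkl","rb"));P=cloud(s)
c=np.array([.525,-.3445]);th=np.radians(-69.5);ax=np.array([np.cos(th),np.sin(th)]);ay=np.array([-ax[1],ax[0]])
for k,cc,z in(("brush",(.512,-.31),.039),("mag",(.542,-.389),.043)):
    m=(P[...,2]+.0015>z-.007)&(P[...,2]<.06)&(np.hypot(P[...,0]-cc[0],P[...,1]-cc[1])<.041)
    X=(onplane(s,np.argwhere(m)[:,::-1],z)[:,:2]-c)*1000
    print(k,cv2.minAreaRect(np.c_[X@ax,X@ay].astype(np.float32)),np.percentile(P[m][:,2]+.0015,[50,90]))
E
```

```text
t: 27.15
tcp_pos: [0.5423, -0.3876, 0.0361]
tool_rot: [0.568, 0.823, -0.0, 0.001]
force: [-1.1, 1.1, 5.2]
finger_gap: 0.525
t: 27.95
tcp_pos: [0.5453, -0.3902, 0.1519]
tool_rot: [0.568, 0.823, -0.001, 0.007]
force: [-0.7, 0.4, -0.7]
finger_gap: 0.76
t: 28.55
tcp_pos: [0.4492, -0.1426, 0.1751]
tool_rot: [0.568, 0.823, 0.0, 0.0]
force: [0.7, -0.1, -0.6]
finger_gap: 0.759
brush ((-11.3899564743042, 14.09074592590332), (12.816948890686035, 22.70742416381836), 41.80076217651367) [0.03888411 0.04136432]
mag ((45.41630172729492, 0.37239646911621094), (44.78611755371094, 42.20049285888672), 21.99503517150879) [0.04114318 0.04331011]
```

View pics/f_top.png

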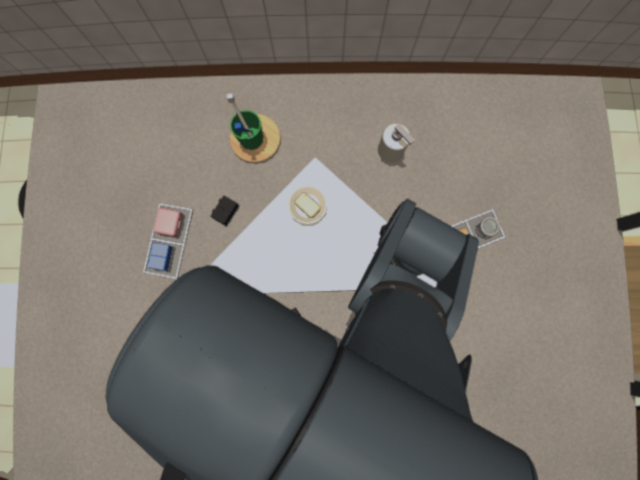

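View pics/f_side.png

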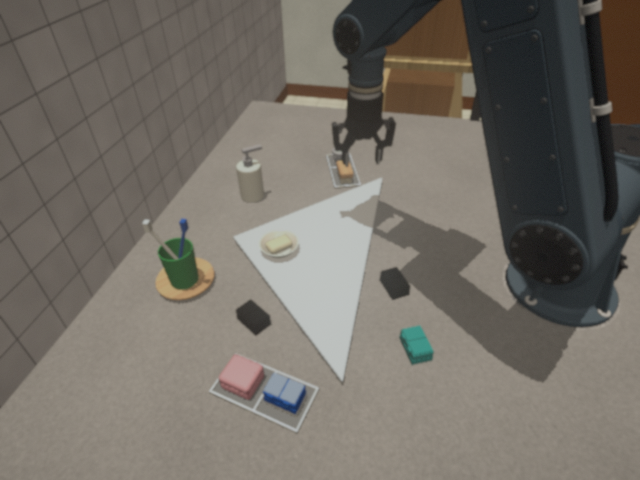

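```bash
python3 -m creep '{"claw":[6.5,6.5,6.5,6.5,6.5,6.5,6.5,6.5],"dp":[[5,0,-1],[10,0,-1],[14,0,-1],[18,0,-1],[22,0,-1],[24,0,-1],[24,0,-1],[24,0,-1]],"roll":[0,0,0,0,0,0,0,0]}'
python3 - <<'E'
from station import imaging
from h import *
s=imaging.snapshot("top"); P=cloud(s); cv2.imwrite("pics/g_top.png",s["image"][...,::-1]); im=s["image"].astype(int)
for k,c,a,cc,z,r in(("brush",(.525,-.3445),-69.5,(.513,-.311),.039,.043),("mag",(.525,-.3445),-69.5,(.542,-.389),.043,.033),("case",(.5233,.3664),-11.1,(.563,.359),.041,.045),("pill",(.5233,.3664),-11.1,(.481,.3745),.043,.04)):
    th=np.radians(a);ax=np.array([np.cos(th),np.sin(th)]);ay=np.array([-ax[1],ax[0]])
    m=(P[...,2]+.0015>z-.007)&(P[...,2]<.06)&(np.hypot(P[...,0]-cc[0],P[...,1]-cc[1])<r)
    X=(onplane(s,np.argwhere(m)[:,::-1],z)[:,:2]-c)*1000
    q=cv2.minAreaRect(np.c_[X@ax,X@ay].astype(np.float32)); print(k,np.round(q[0],1),np.round(q[1],1),round(q[2],1),np.percentile(P[m][:,2]+.0015,[50]).round(4))
E
```

```text
t: 29.45
tcp_pos: [0.366, 0.0802, 0.185]
tool_rot: [0.568, 0.823, 0.0, 0.001]
force: [0.7, 0.6, -0.5]
finger_gap: 0.761
brush [-40.3   0.7] [72.  37.9] 0.1 [0.0387]
mag [45.4  0.4] [44.8 42.2] 22.0 [0.041]
case [40.7  0.4] [56.  60.4] 89.3 [0.0405]
pill [-42.4   0.5] [44.2 60.4] 89.4 [0.0425]
```

View pics/g_top.png

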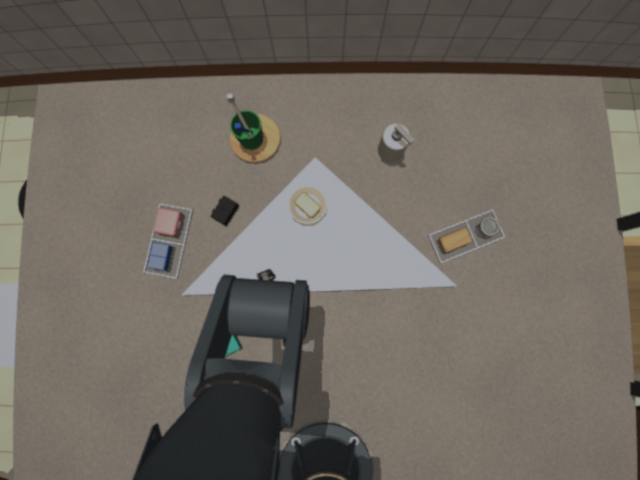

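All four are in place and the arm is clear of everything, so I'm handing in.

```bash
python3 -c "
from station import workorder; print(workorder.sign_off())"
```

```text
the job is handed in; nothing more can be done
None
```

I placed all four items, released them and handed the job in at about 29.5 s; sign-off gives no verdict.

The last top-camera check, taken just before hand-in, put every item inside its limits. Positions are in tray axes:

| Item | x (mm) | y (mm) | Target x (mm) | Top height (mm) | Expected height (mm) |
|---|---|---|---|---|---|
| Pill module | -42.4 | 0.5 | -43 | 42.5 | 43 |
| Denture case | 40.7 | 0.4 | 40 | 40.5 | 41 |
| Nail brush | -40.3 | 0.7 | -36 | 38.7 | 39 |
| Magnifier | 45.4 | 0.4 | 48 | 41.0 | 43 |

- **Seating:** the pill module stopped firmly on its base at 22 N, and its angle is within about 1° of the tray.
- **Magnifier height:** its median reading is about 2 mm low, while its higher points read 43.3 mm. I put this down to the mask catching glass and ring edges below the top.
- **Bystanders:** by eye in the last pictures the soap dish, cup, pump and look-alikes were where they started. I did not measure them. One black and one turquoise look-alike were partly or wholly hidden behind the arm in the final top view, but both showed in place in the side view just before.
- **Camera disagreement:** the two cameras differed by about 3–4 mm in y. Watching the held pill module showed the top view was about 2–3 mm off from the robot. I corrected for this before pressing the module down, and added 2.3 mm in y to the later moves.

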